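# Block the free-spinning rotor and tighten its wing nut

## Robot

A 6-joint arm with a two-finger parallel gripper is mounted at the origin on a cart in front of the work surface, level with it; the furniture and walls round the work are solid. World frame = base frame: x ahead of the robot, y to its left, z up, the work surface at z = 0. Lengths are in m, angles in rad, forces in N, time in s.
With the tool pointing down it reaches from about 0.35 to 0.975 m from the base axis. Payload 4.9 kg.
Tool frame: the origin (TCP) lies on the front face of the gripper's body, between the roots of the fingers; the fingertips stand 73 mm ahead of it and the grasp point (between the pads) lies 54 mm ahead of it (tip_extent is the distance from the TCP to the fingertips, in m); y points along the fingers, x is the direction in which the jaws open and shut, and the axes are right-handed (so a half turn about y gives the same grasp; the last joint's range is limited). The gripper opens to 85 mm and grips with 20 to 120 N. Pads are 22 mm wide; open, the fingers measure 114 mm over their backs; the gripper's body (76 mm by 85 mm) begins 54 mm behind the grasp point. The pads swing forward as they close: fully open they stand 13 mm farther back than shut.
Start: joints at [1.053, 0.053, 1.613, -0, 1.476, -0.119], TCP at [0.243, 0.576, 0.304] pointing down, gripper open.
Joint ranges: [-3.01, 3.01], [-1.01, 2.22], [0.06, 2.58], [-1.02, 4.17], [0.09, 2.62], [-3.14, 3.14]. Speed limits (rad/s): [2.57, 2.57, 3.14, 3.14, 3.14, 3.14].

## Interface

Orientations are given as a unit quaternion [w, x, y, z].
In Python, from plant import state, grab_frame, camera_info, job_done, tip_extent gives the robot as it stands.
- The arm moves only by the tool carry_out, never from a script. Its argument "rows" is a list that holds one entry, the list of rows, each a list of 7 numbers: the turn, a rotation vector about the world's x, y, z as a fraction of full scale, then the shift along the world's x, y, z as a fraction of full scale, then the finger opening in mm, from 0 to 85.4. A call has 1 to 5 rows; each row shifts and turns the commanded pose from where the row before left it; what a row does not reach is not made up. Full scale, the value 1, is 40 mm for a shift and 4 degrees for a turn. A row lasts 1/10 s, in which the tool goes at most 50 mm and 8.59 degrees, less where a joint would pass 70% of its speed; a pose out of reach is approached as far as the arm can. A call with a number of a shift or a turn outside -1 to 1 is refused whole. A call with a gripper value outside its range is refused whole. The fingers move at their own pace and stop on an object; the grip force is fixed at half the most. Time passes only in rows, so rows that do not move let the fingers close. It gives the time, the measured TCP pose, the force and the opening at its end, in the units of the state.
- state(): the state, without advancing time (a new reading comes with each control period).
- grab_frame(name): name is "side" or "top" or "wrist"; returns the picture (480x640x3 uint8, blue, green, red); there is no depth.
- camera_info(name): a dict with "intrinsics" (3x3 intrinsics, pixels), "xyz" and "rotation" of the camera in the world; the wrist camera has in their place "tool_from_camera" (4x4, takes a point from camera to tool coordinates, whose origin is the TCP and whose axes are the tool frame's). Camera axes: x right, y down, z forward; pixel columns grow to the right and rows downward; lengths in m; the calibration is good to about 2 mm. A picture is of the moment at which its call begins: read the wrist's pose just before it. camera_info takes no time and is no camera call.
- job_done(): hands the job in, once; it reports no verdict.
The state is a dict: "time": time; "joint_pos": joint angles; "joint_vel": joint speeds; "joint_efforts": joint torques, N m; "tool_pos": TCP position; "tool_rot": TCP orientation; "contact_force": force on the tool from outside, world axes, zero at the start; "ft_torque": the same for the moment, N m; "gripper_width": opening from 0.0 (shut) to 1.0 (fully open).
Only numpy, scipy, OpenCV 4.12 (cv2) and the standard library are available. Lean on these libraries where they do the work, as an engineer would, in place of code of your own. Each camera call takes 0.05 s, during which the arm holds its last target.

## Task

The wing nut on top of the sample spinner is loose, but the rotor turns freely along with it. Stand the long steel stop pin upright in the round pocket of the spinner's housing, fully down, so that it blocks the rotor, then tighten the wing nut clockwise (seen from above) by about a sixth of a turn relative to the rotor. Leave the pin standing in the pocket.

Things in the scene. Friction and masses are not known exactly. Their poses are not given: they have to be found in the camera images.
- pin_mid (a point): Centre (half-way up) of the long stop pin: a bare steel cylinder with a thin dark ring near its top, 28 mm across, 110 mm tall, 0.3 to 0.5 kg, bevelled foot. It stands loose and upright on the worktop left of the spinner; z axis up along the pin. A like steel pin only 42 mm tall stands near it: too short to reach the rotor.
- pocket (a point): Centre of the mouth of the round pocket in the top of the spinner, a fixed grey box 230 x 230 x 70 mm (mouth 70 mm above the worktop), 85 mm to the left of the rotor's axis. 34 mm wide, 40 mm deep, 6 mm bevel; z axis up. At the start a 42 mm gap between two rotor lobes lies over it; the pin goes down through this gap and, seated, its centre is 85 mm and its top 140 mm above the worktop.
- wing_grip (a point): Centre of the black wing nut's grip bar, on the rotor's axis, 158 mm above the worktop. The bar is 64 mm long along x, 14 mm thick along y (grip it across this), from 140 to 174 mm above the worktop; z axis up. Below it is the six-lobed aluminium rotor, 100 mm radius, 80 to 102 mm above the worktop, which spins freely and gives way when touched.
- wing_nut (a joint): Angle (rad) of the wing nut relative to the rotor: 0 to 0.1 at the start (loose), growing as it turns clockwise from above on the rotor; stop at 1.75. It stays where left. It takes 0.06 N m, so an unblocked rotor just turns along with it; with the pin in, the rotor still turns up to 15 degrees along before a lobe meets the pin, so turn the nut that much further.
Not all that is in view belongs to the job. Leave any blue, pink or yellow look-alike of the part that bears pin_mid alone.

How it is judged:
By the outcome, as a careful person would: the job done as asked, in the order asked, and still so for the second after the job is handed in, with the robot touching nothing.
It also fails if it takes over 64 s, if anything falls off the work surface, if the arm or the gripper's body presses on something with over 40 N, if the wrist force passes 120 N, or if a joint passes its speed limit or range.

## Working session

There is one attempt and no reset: what is moved stays moved. The work goes in short steps, Python scripts to look and compute and a tool call to move; the robot and the scene stay as the last step left them, time stands still between calls to the robot, and variables do not carry over. Pictures are saved under pics/ and viewed, and the job is handed in when it is done.

Besides the shell and the picture viewer there is one more tool, called after "Request:" in YAML: its name, and indented under it one key for each argument. carry_out: Moves the arm, as the interface text tells. Shift numbers are shares of 40 mm and turn numbers shares of 4 degrees, none past 1 either way. Its arguments: {"type":"object","properties":{"rows":{"type":"array"}},"required":["rows"]}

```bash
mkdir -p pics; ls; python3 - <<'E'
from plant import *
import cv2
print(state()); print(tip_extent)
for n in ("side","top","wrist"):
    print(n,camera_info(n))
for n in ("side","top","wrist"):
    cv2.imwrite(f"pics/{n}0.png",grab_frame(n))
E
```

```text
pics
{'time': 0.0, 'joint_pos': array([ 1.05300483e+00,  5.33530750e-02,  1.61431738e+00,  1.30148137e-05,
        1.47599101e+00, -1.18961094e-01]), 'joint_vel': array([-5.20441987e-05,  1.94046383e-03,  4.55822556e-04, -5.12332557e-04,
       -1.26982714e-03, -4.73085490e-04]), 'joint_efforts': array([-1.44305737e-03, -3.93690956e+01, -3.70170164e+01, -3.01093869e-04,
        7.20061798e-03, -2.10214992e-06]), 'tool_pos': array([0.24244788, 0.57553699, 0.30265124]), 'tool_rot': array([-0.58881408,  0.58946453,  0.39038747, -0.39169781]), 'contact_force': array([ 0.98830277,  0.07039258, -0.20580584]), 'ft_torque': array([0.01743539, 0.0170399 , 0.00735589]), 'gripper_width': 1.000033455645049}
0.0726
side {'intrinsics': array([[526.85512327,   0.        , 320.65522819],
       [  0.        , 526.85512327, 237.56486508],
       [  0.        ,   0.        ,   1.        ]]), 'xyz': array([ 0.08788323, -0.53890584,  0.46305338]), 'rotation': array([-0.53684743,  0.8085912 , -0.19893871,  0.13564104])}
top {'intrinsics': array([[468.02966069,   0.        , 327.47751437],
       [  0.        , 468.02966069, 240.84098293],
       [  0.        ,   0.        ,   1.        ]]), 'xyz': array([0.34943844, 0.17011221, 0.94927036]), 'rotation': array([ 0.04949957, -0.69574133,  0.71492157, -0.04879491])}
wrist {'intrinsics': array([[335.10729394,   0.        , 318.76665703],
       [  0.        , 335.10729394, 243.59188837],
       [  0.        ,   0.        ,   1.        ]]), 'tool_from_camera': array([[ 9.99999965e-01,  1.32817837e-04, -2.29537302e-04,
         7.88892751e-04],
       [ 2.59496098e-04, -3.11611232e-01,  9.50209647e-01,
        -6.85418201e-02],
       [ 5.46783889e-05, -9.50209673e-01, -3.11611255e-01,
         8.07056199e-02],
       [ 0.00000000e+00,  0.00000000e+00,  0.00000000e+00,
         1.00000000e+00]])}
```

View pics/top0.png

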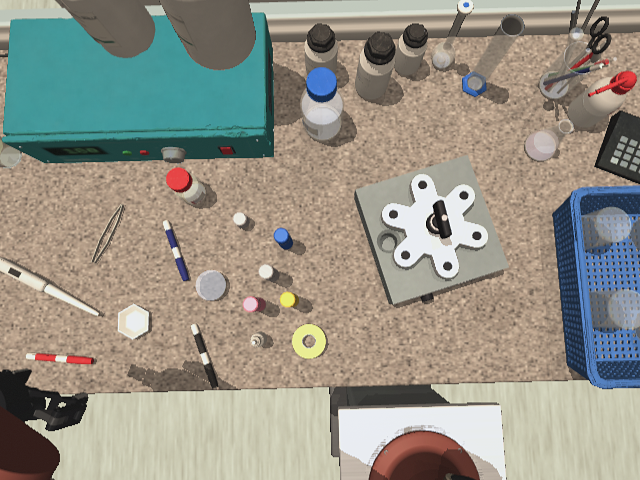

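View pics/side0.png

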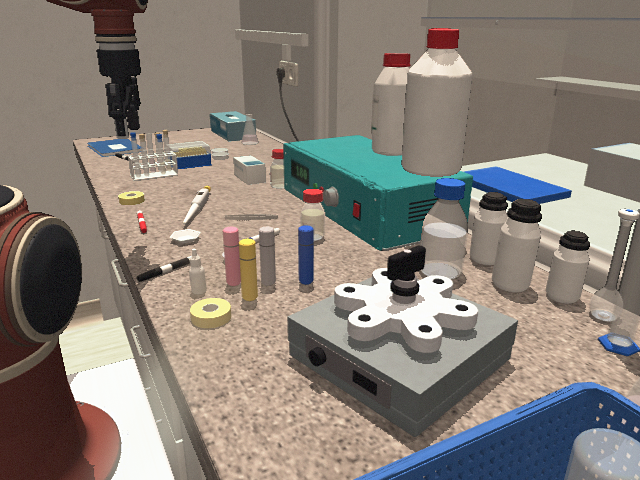

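View pics/wrist0.png

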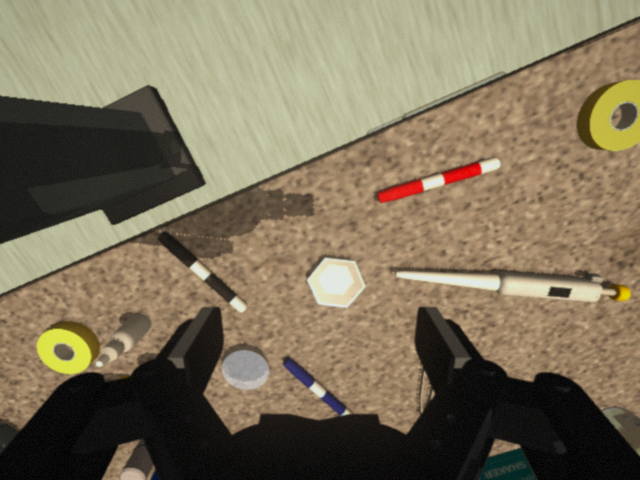

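```bash
python3 - <<'E'
import cv2
a=cv2.imread("pics/top0.png");b=cv2.imread("pics/side0.png")
cv2.imwrite("pics/c1.png",cv2.resize(a[195:360,220:360],None,fx=4.2,fy=3.6*4.2/3.6*0.85,interpolation=3) if 0 else cv2.resize(a[200:340,220:370],None,fx=4,fy=4,interpolation=3))
cv2.imwrite("pics/c2.png",cv2.resize(a[150:310,350:510],None,fx=3.7,fy=3.7,interpolation=3))
cv2.imwrite("pics/c3.png",cv2.resize(b[190:310,180:330],None,fx=5,fy=5,interpolation=3))
cv2.imwrite("pics/c4.png",cv2.resize(b[230:420,280:520],None,fx=3.1,fy=3.1,interpolation=3))
E
```

```text
(no output)
```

View pics/c1.png

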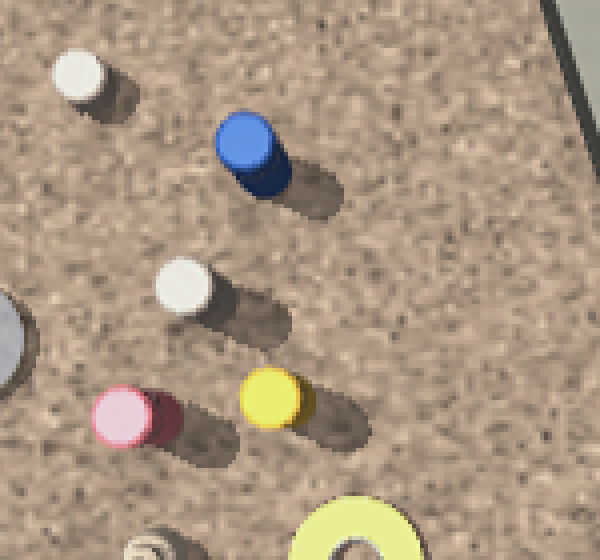

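View pics/c2.png

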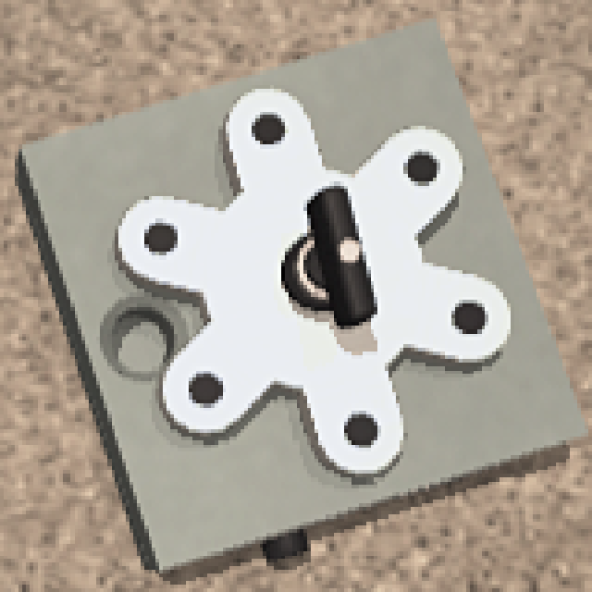

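View pics/c3.png

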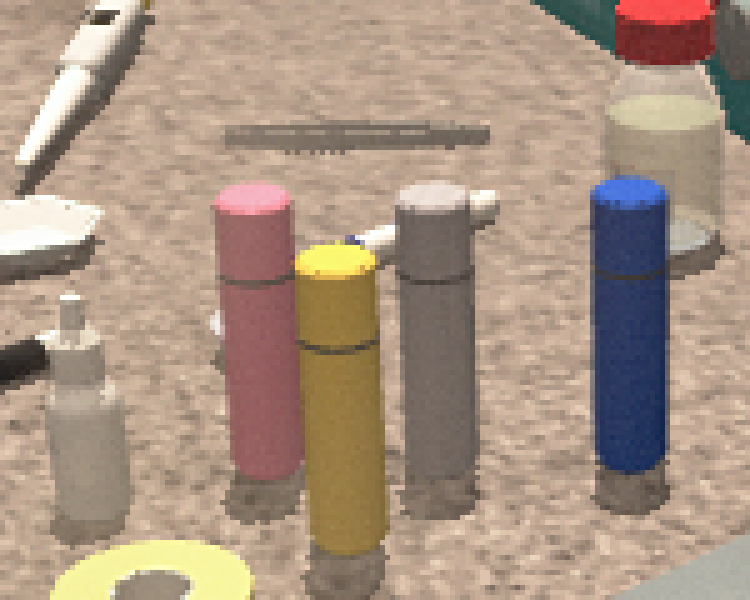

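View pics/c4.png

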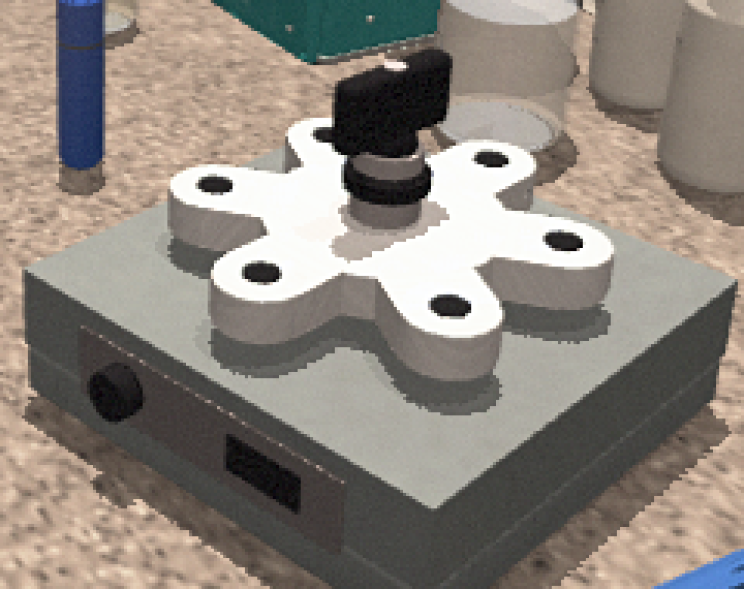

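```bash
cat > h.py <<'E'
import numpy as np, cv2
from scipy.spatial.transform import Rotation as R
from plant import *
def rot(q): return R.from_quat([q[1],q[2],q[3],q[0]]).as_matrix()
def cam(n,st=None):
    c=camera_info(n)
    if n=="wrist":
        M=np.eye(4);M[:3,:3]=rot(st['tool_rot']);M[:3,3]=st['tool_pos'];M=M@c['tool_from_camera']
        return c['intrinsics'],M[:3,3],M[:3,:3]
    return c['intrinsics'],np.array(c['xyz']),rot(c['rotation'])
def ray(C,uv):
    K,o,Rm=C; d=Rm@np.linalg.solve(K,[uv[0],uv[1],1]); return o,d
def atz(C,uv,z):
    o,d=ray(C,uv); return o+d*(z-o[2])/d[2]
def proj(C,p):
    K,o,Rm=C; q=K@(Rm.T@(np.asarray(p)-o)); return q[:2]/q[2]
def tri(a,b):
    (o1,d1),(o2,d2)=a,b
    A=np.stack([d1,-d2],1);s=np.linalg.lstsq(A,o2-o1,rcond=None)[0]
    p,q=o1+d1*s[0],o2+d2*s[1]; return (p+q)/2,np.linalg.norm(p-q)
E
python3 - <<'E'
from h import *
np.set_printoptions(precision=4,suppress=True)
T=cam("top");S=cam("side")
for n,c in (("T",T),("S",S)): print(n,c[2])
print("pin T",atz(T,(266,271.3),.11),"S",atz(S,(266.5,229.3),.11),tri(ray(T,(266,271.3)),ray(S,(266.5,229.3))))
f=lambda x,y:(x/3.7+350-.4,y/3.7+150-.4)
print("pocket T",atz(T,f(140,338),.07))
cs=[atz(T,f(*c),.07) for c in [(20,150),(432,18),(590,435),(155,570)]]
print(np.array(cs)); print("c",np.mean(cs,0),[np.linalg.norm(cs[i]-cs[i-1]) for i in range(4)])
hol=[atz(T,f(*c),.102) for c in [(268,128),(422,167),(470,317),(361,430),(206,390),(161,238)]]
print("axis",np.mean(hol,0)); ax=np.mean(hol,0)
for h in hol: d=h-ax; print(np.degrees(np.arctan2(d[1],d[0])),np.linalg.norm(d))
print("wing top ends",atz(T,f(326,195),.174),atz(T,f(362,318),.174),"cap",atz(T,f(350,250),.174))
g=lambda x,y:(x/3.1+280-.4,y/3.1+230-.4)
print("cap S",atz(S,g(397,66),.174))
hs=[atz(S,g(*c),.102) for c in [(215,184),(262,271),(450,306),(563,240),(491,159),(325,134)]]
print("axis S",np.mean(hs,0))
print("tool",rot(state()['tool_rot']))
E
```

```text
T [[-0.027  -0.99    0.1387]
 [-0.9996  0.0271 -0.0009]
 [-0.0029 -0.1386 -0.9903]]
S [[ 0.884  -0.1761  0.433 ]
 [-0.4674 -0.3444  0.8142]
 [ 0.0058 -0.9221 -0.3868]]
pin T [0.4148 0.2812 0.11  ] S [0.4144 0.2825 0.11  ] (array([0.4143, 0.2813, 0.1105]), np.float64(0.0008971355828874797))
pocket T [0.4692 0.0557 0.07  ]
[[ 0.5697  0.1137  0.07  ]
 [ 0.6348 -0.1054  0.07  ]
 [ 0.4132 -0.1706  0.07  ]
 [ 0.3513  0.0534  0.07  ]]
c [ 0.4922 -0.0272  0.07  ] [np.float64(0.2265424541800694), np.float64(0.2285001861245394), np.float64(0.23094275358272176), np.float64(0.23240448100547695)]
axis [ 0.4929 -0.0281  0.102 ]
13.865395161073295 0.07895776278444189
-46.27937081912439 0.07884280267057209
-106.21911968614295 0.0787073076300758
-166.57184464233097 0.0785856572673681
133.98270039604583 0.07873359695334436
73.73568266397886 0.07836754614735071
wing top ends [ 0.5187 -0.0187  0.174 ] [ 0.4614 -0.0316  0.174 ] cap [ 0.4928 -0.0281  0.174 ]
cap S [ 0.4937 -0.0244  0.174 ]
axis S [ 0.493  -0.0232  0.102 ]
tool [[ 0.3883 -0.0008 -0.9215]
 [ 0.9215 -0.0014  0.3883]
 [-0.0017 -1.      0.0002]]
```

Request:
carry_out:
  rows:
    - [[0,0,0.875,0.54,-0.92,0,85],[0,0,0.875,0.54,-0.92,0,85],[0,0,0.875,0.54,-0.92,0,85],[0,0,0.875,0.54,-0.92,0,85],[0,0,0.875,0.54,-0.92,0,85]]

```text
time: 0.65
tool_pos: [0.3511, 0.3904, 0.3036]
tool_rot: [-0.522, 0.522, 0.477, -0.477]
contact_force: [0.7, 0.2, -0.3]
gripper_width: 0.999
```

Request:
carry_out:
  rows:
    - [[0,0,0.875,0.54,-0.92,0,55],[0,0,0.875,0.54,-0.92,0,55],[0,0,0.875,0.54,-0.92,0,55],[0,0,0,0,0,0,55]]

```text
time: 1.05
tool_pos: [0.4172, 0.2781, 0.3036]
tool_rot: [0.478, -0.479, -0.52, 0.521]
contact_force: [0.3, 0.1, 0.2]
gripper_width: 0.647
```

```bash
python3 - <<'E'
from h import *
s=state();np.save("pics/s1.npy",s,allow_pickle=True)
im=grab_frame("wrist");cv2.imwrite("pics/w1.png",im)
C=cam("wrist",s);print(s['tool_pos'],rot(s['tool_rot']))
print(proj(C,[.4145,.2818,.11]),proj(C,[.4145,.2818,0]))
E
```

```text
[0.41724874 0.27812194 0.30364157] [[-8.43980676e-02  4.51155889e-04 -9.96432016e-01]
 [ 9.96431056e-01 -1.42225362e-03 -8.43986302e-02]
 [-1.45525598e-03 -9.99998887e-01 -3.29510282e-04]]
[322.69623663 234.06420041] [321.74767107 206.27609692]
```

View pics/w1.png

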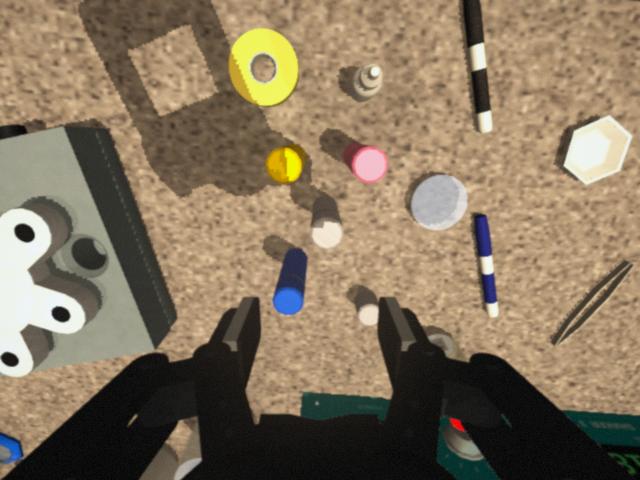

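```bash
python3 - <<'E'
from h import *
im=cv2.imread("pics/w1.png")
a=cv2.resize(im[200:300,0:130],None,fx=4.5,fy=4.5,interpolation=3)
b=cv2.resize(im[180:280,280:370],None,fx=4.5,fy=4.5,interpolation=3)
cv2.imwrite("pics/c5.png",a[:, :]);cv2.imwrite("pics/c6.png",b)
E
```

```text
(no output)
```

View pics/c5.png

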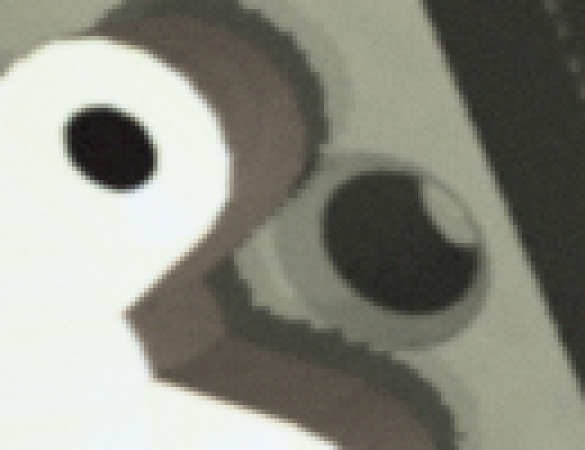

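View pics/c6.png

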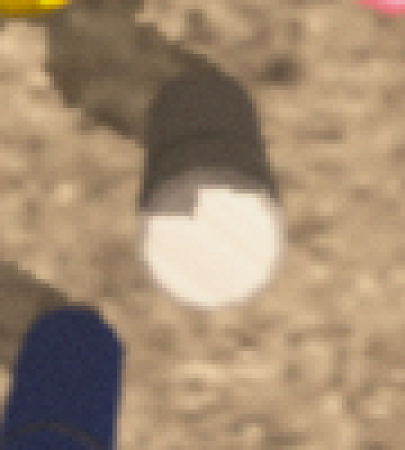

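```bash
python3 - <<'E'
from h import *
s=np.load("pics/s1.npy",allow_pickle=True).item();C=cam("wrist",s)
print(atz(C,(326.6,232.6),.11),atz(C,(84.8,255.4),.07))
E
```

```text
[0.41299126 0.28485879 0.11      ] [0.4670075  0.05730127 0.07      ]
```

Request:
carry_out:
  rows:
    - [[0,0,0,-0.1,0.13,0,55],[0,0,0,0,0,-1,55],[0,0,0,0,0,-1,55],[0,0,0,0,0,-1,55],[0,0,0,0,0,0,55]]

```text
time: 1.6
tool_pos: [0.4068, 0.2865, 0.1773]
tool_rot: [0.478, -0.475, -0.518, 0.527]
contact_force: [-0.1, 0.1, 0.0]
gripper_width: 0.64
```

Request:
carry_out:
  rows:
    - [[0,0,0,0,0,0,55],[0,0,0,0,0,0,55]]

```text
time: 1.8
tool_pos: [0.4124, 0.2882, 0.1867]
tool_rot: [-0.476, 0.477, 0.524, -0.521]
contact_force: [-0.3, 0.3, 0.8]
gripper_width: 0.644
```

Request:
carry_out:
  rows:
    - [[0,0,0,0,0,0,55],[0,0,0,0,0,0,55],[0,0,0,0,0,0,55]]

```text
time: 2.1
tool_pos: [0.412, 0.287, 0.1852]
tool_rot: [-0.477, 0.477, 0.523, -0.521]
contact_force: [-0.4, -0.8, -0.2]
gripper_width: 0.645
```

```bash
python3 - <<'E'
from h import *
s=state();print(s['tool_pos'],s['joint_vel'].round(3),s['contact_force'],rot(s['tool_rot']).round(4))
im=grab_frame("wrist");cv2.imwrite("pics/w2.png",im)
E
```

```text
[0.41201653 0.28701102 0.18516787] [-0.001  0.005  0.01   0.001 -0.002  0.   ] [-0.42413928 -0.84262705 -0.19511359] [[-8.97e-02  1.90e-03 -9.96e-01]
 [ 9.96e-01  1.00e-03 -8.97e-02]
 [ 8.00e-04 -1.00e+00 -2.00e-03]]
```

View pics/w2.png

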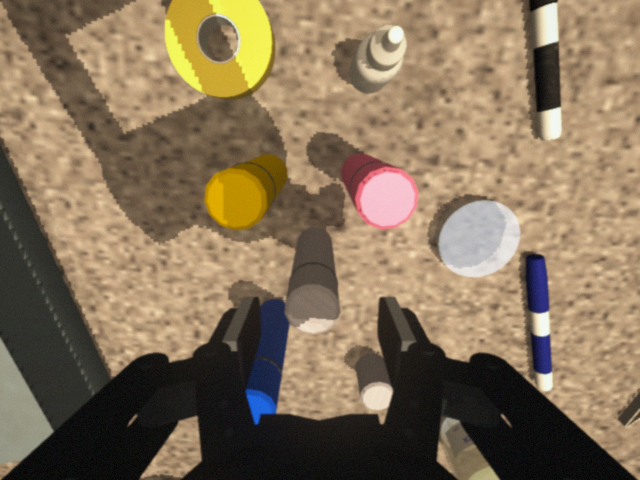

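```bash
python3 - <<'E'
from h import *
s=state();C=cam("wrist",s)
print(atz(C,(313,306),.11))
for p in ([.4135,.2835,.11],): print(proj(C,p))
E
```

```text
[0.41036044 0.28496943 0.11      ]
[309.41534785 311.53849072]
```

Request:
carry_out:
  rows:
    - [[0,0,0,0,-0.06,-0.4,55],[0,0,0,0,0,-0.5,55],[0,0,0,0,0,0,40],[0,0,0,0,0,0,20],[0,0,0,0,0,0,20]]

```text
time: 2.65
tool_pos: [0.4116, 0.2844, 0.1484]
tool_rot: [-0.477, 0.477, 0.522, -0.522]
contact_force: [0.5, -0.0, -3.7]
gripper_width: 0.31
```

Request:
carry_out:
  rows:
    - [[0,0,0,0,0,0,15],[0,0,0,0,0,0,15],[0,0,0,0,0,0,15]]

```text
time: 2.95
tool_pos: [0.4114, 0.2843, 0.148]
tool_rot: [-0.477, 0.477, 0.522, -0.522]
contact_force: [-0.1, -0.6, -2.2]
gripper_width: 0.312
```

```bash
python3 - <<'E'
from h import *
s=state();print(s)
cv2.imwrite("pics/w3.png",grab_frame("wrist"));cv2.imwrite("pics/t3.png",grab_frame("top")[180:360,200:440])
E
```

```text
{'time': 2.95, 'joint_pos': array([ 4.55822450e-01, -9.56007957e-02,  2.03224668e+00, -1.48928996e-05,
        1.20494122e+00, -1.20494995e+00]), 'joint_vel': array([-0.00081641,  0.00145713, -0.00132366,  0.00021429, -0.00039232,
       -0.00066247]), 'joint_efforts': array([ 9.24904685e-03, -3.07288098e+01, -3.51300430e+01,  6.28849710e-03,
       -6.92780991e-02,  6.68821740e-04]), 'tool_pos': array([0.41143932, 0.28434492, 0.14799904]), 'tool_rot': array([-0.47700099,  0.47701158,  0.52198183, -0.52198178]), 'contact_force': array([-0.08400752, -0.55784545, -2.18673956]), 'ft_torque': array([-0.01549277,  0.04855687,  0.04245293]), 'gripper_width': 0.3124019918150243}
```

View pics/w3.png

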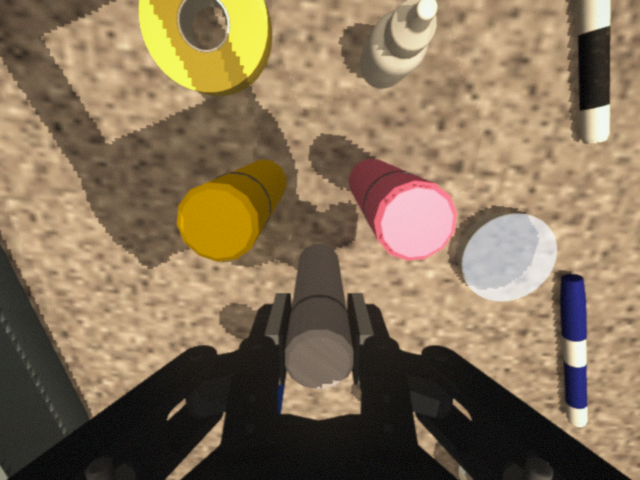

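Request:
carry_out:
  rows:
    - [[0,0,0,0,0,0.5,15],[0,0,0,0,0,0.9,15],[0,0,0,0,0,0.9,15],[0,0,0,0,0,0.9,15],[0,0,0,0,0,0.3,15]]

```text
time: 3.55
tool_pos: [0.4129, 0.2851, 0.2928]
tool_rot: [-0.476, 0.478, 0.525, -0.519]
contact_force: [1.5, 0.5, -2.5]
gripper_width: 0.308
```

Request:
carry_out:
  rows:
    - [[0,0,0,0.19,-0.5,0,15],[0,0,0,0.19,-0.9,0,15],[0,0,0,0.19,-0.9,0,15],[0,0,0,0.19,-0.9,0,15],[0,0,0,0.19,-0.9,0,15]]

```text
time: 4.05
tool_pos: [0.449, 0.119, 0.2861]
tool_rot: [0.477, -0.476, -0.522, 0.523]
contact_force: [1.8, 0.5, -4.3]
gripper_width: 0.311
```

Request:
carry_out:
  rows:
    - [[0,0,0,0.19,-0.9,0,15],[0,0,0,0.2,-0.6,0,15],[0,0,0,0,0,0,15],[0,0,0,0,0,0,15],[0,0,0,0,0,0,15]]

```text
time: 4.55
tool_pos: [0.4646, 0.061, 0.2869]
tool_rot: [0.477, -0.476, -0.522, 0.522]
contact_force: [-0.9, 0.0, -4.7]
gripper_width: 0.309
```

```bash
python3 - <<'E'
from h import *
np.set_printoptions(precision=4,suppress=True)
s=state();print(s['tool_pos'],s['joint_vel'],s['contact_force'],s['gripper_width']);print(rot(s['tool_rot']))
cv2.imwrite("pics/w4.png",grab_frame("wrist"))
i=grab_frame("side");cv2.imwrite("pics/s4.png",i)
cv2.imwrite("pics/s4c.png",cv2.resize(i[150:400,270:520],None,fx=2.3,fy=2.3,interpolation=3))
E
```

```text
[0.4646 0.061  0.2869] [ 0.0144 -0.0027 -0.0054 -0.0048  0.0006 -0.0009] [-0.8737  0.0339 -4.6514] 0.30879138537005557
[[-0.0906 -0.0015 -0.9959]
 [ 0.9959  0.0005 -0.0906]
 [ 0.0006 -1.      0.0015]]
```

View pics/w4.png

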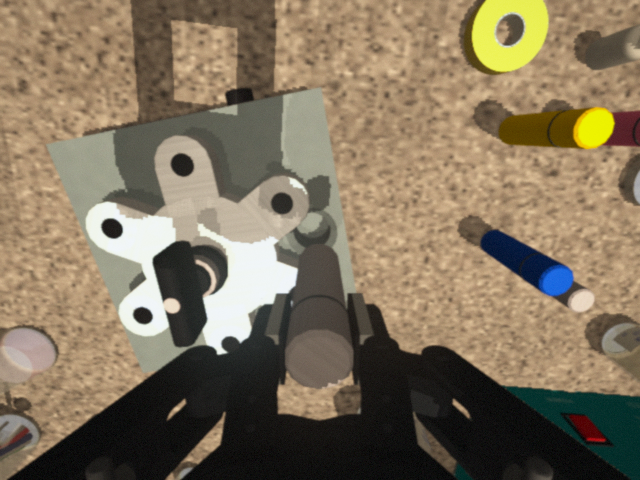

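View pics/s4c.png

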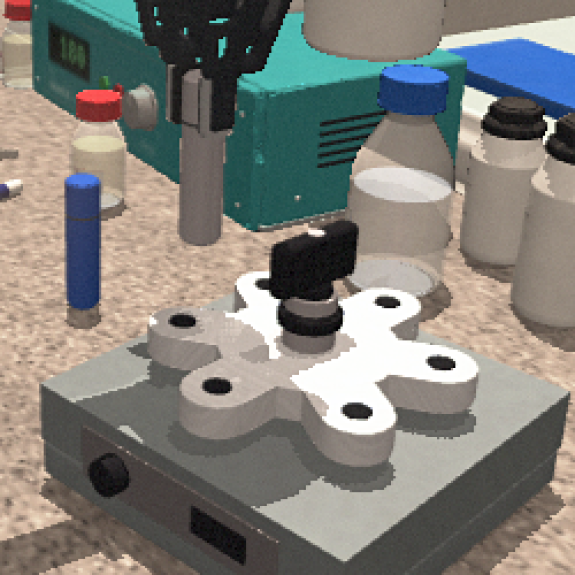

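```bash
python3 - <<'E'
from h import *
im=cv2.imread("pics/w4.png")
cv2.imwrite("pics/c7.png",cv2.resize(im[170:400,230:410],None,fx=2.6,fy=2.6,interpolation=3))
cv2.imwrite("pics/c8.png",cv2.resize(im[190:270,270:370],None,fx=6,fy=6,interpolation=3))
E
```

```text
(no output)
```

View pics/c7.png

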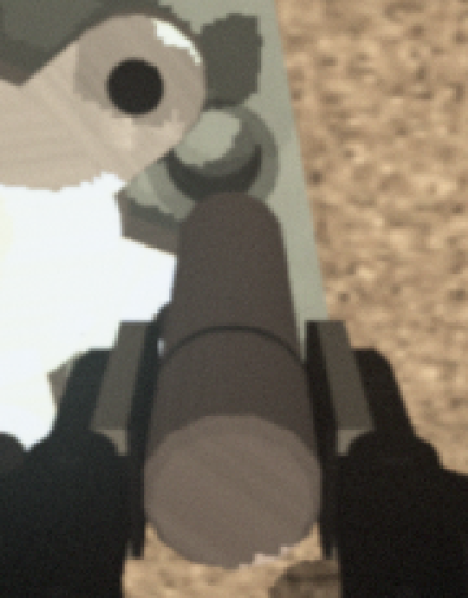

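View pics/c8.png

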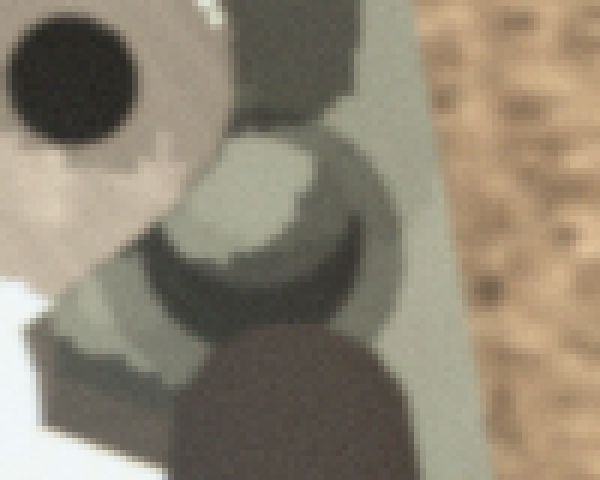

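```bash
python3 - <<'E'
from h import *
s=state();C=cam("wrist",s);M=rot(s['tool_rot'])
pt=atz(C,(319.6,358.8),.249);print("pin top",pt, "tool", M.T@(pt-s['tool_pos']))
for uv in((311.8,232),(311.8,230),(311.8,234.5)):
  pk=atz(C,uv,.068);print("pocket",pk,(pk-pt)[:2])
# ring overlays
im=cv2.imread("pics/w4.png");k=6
im=cv2.resize(im[190:270,270:370],None,fx=k,fy=k,interpolation=3)
for c,col in (((.4685,.0595),(0,0,255)),((.4665,.0595),(0,255,0)),((.4645,.0595),(255,0,0))):
  for r,z in((.017,.064),(.023,.07)):
    P=[proj(C,[c[0]+r*np.cos(t),c[1]+r*np.sin(t),z]) for t in np.linspace(0,6.3,60)]
    P=((np.array(P)-[270,190]+.5)*k).astype(int);cv2.polylines(im,[P],1,col,1)
cv2.imwrite("pics/o1.png",im)
E
```

```text
pin top [0.46532168 0.06256874 0.249     ] tool [ 0.0012839   0.03845129 -0.00072478]
pocket [0.46829909 0.05633899 0.068     ] [ 0.00297741 -0.00622975]
pocket [0.46644863 0.05618129 0.068     ] [ 0.00112694 -0.00638746]
pocket [0.47062224 0.05653698 0.068     ] [ 0.00530055 -0.00603177]
```

View pics/o1.png

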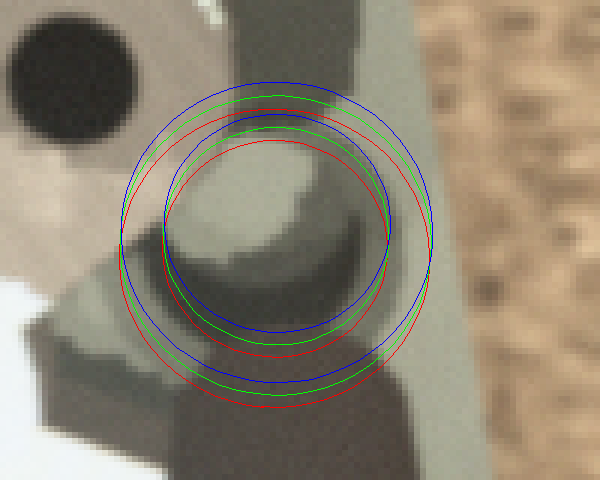

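Request:
carry_out:
  rows:
    - [[0,0,0,0.1,-0.15,0,15],[0,0,0,0,0,-0.6,15],[0,0,0,0,0,0,15],[0,0,0,0,0,0,15],[0,0,0,0,0,0,15]]

```text
time: 5.15
tool_pos: [0.4695, 0.0544, 0.2649]
tool_rot: [-0.477, 0.477, 0.522, -0.522]
contact_force: [-0.6, 0.4, -3.9]
gripper_width: 0.308
```

```bash
python3 - <<'E'
from h import *
np.set_printoptions(precision=4,suppress=True)
s=state();print(s['tool_pos'],s['joint_vel'],s['contact_force'],s['gripper_width'])
im=grab_frame("wrist");cv2.imwrite("pics/w5.png",im)
i=grab_frame("side");cv2.imwrite("pics/s5.png",i)
a=cv2.resize(im[180:400,220:410],None,fx=2.6,fy=2.6,interpolation=3)
b=cv2.resize(i[200:340,290:410],None,fx=4,fy=4,interpolation=3)[:572]
h=min(len(a),len(b));cv2.imwrite("pics/c9.png",cv2.resize(np.hstack([a[:h],b[:h]]),None,fx=.8,fy=.8))
t=grab_frame("top");cv2.imwrite("pics/t5.png",t)
E
```

```text
[0.4695 0.0544 0.2649] [-0.0006 -0.0071 -0.0084  0.0002 -0.0048 -0.0004] [-0.5587  0.377  -3.8618] 0.307919894999963
```

View pics/c9.png

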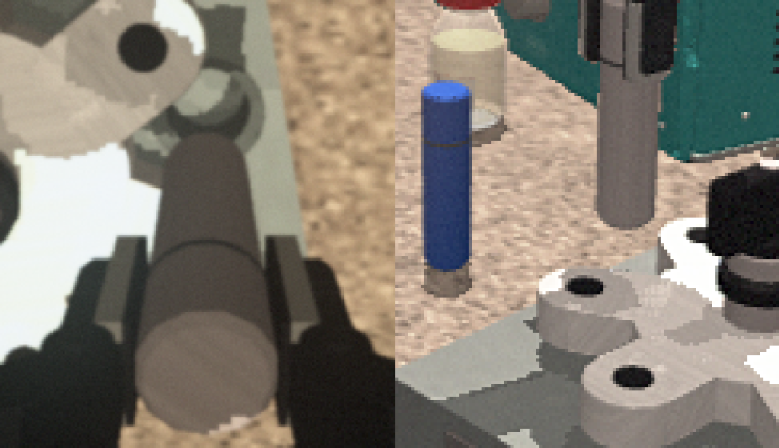

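```bash
python3 - <<'E'
from h import *
s=state();C=cam("wrist",s);S=cam("side")
print(proj(S,[.4695,.0544,.117]), proj(S,[.4695,.0544,.117+.055]))
im=cv2.imread("pics/w5.png");k=4
im=cv2.resize(im[180:320,240:380],None,fx=k,fy=k,interpolation=3)
def circ(c,r,z,col):
    P=[proj(C,[c[0]+r*np.cos(t),c[1]+r*np.sin(t),z]) for t in np.linspace(0,6.3,60)]
    P=((np.array(P)-[240,180]+.5)*k).astype(int);cv2.polylines(im,[P],1,col,1)
circ((.4702,.0555),.014,.117,(255,255,0))
circ((.4702,.0555),.0165,.064,(0,255,0));circ((.4702,.0555),.023,.07,(0,255,0))
circ((.4692,.0555),.017,.0+.03,(0,0,255))
cv2.imwrite("pics/o2.png",im)
E
```

```text
[359.78471982 269.60136645] [361.09799492 235.37822786]
```

View pics/o2.png

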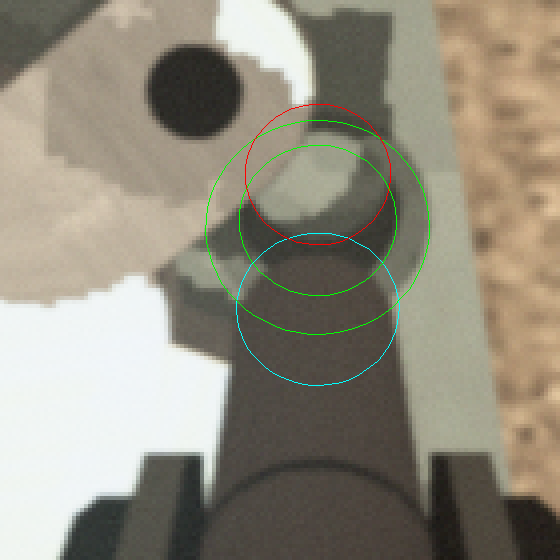

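Request:
carry_out:
  rows:
    - [[0,0,0,0,0,-0.3,15],[0,0,0,0,0,-0.3,15],[0,0,0,0,0,-0.3,15],[0,0,0,0,0,0,15],[0,0,0,0,0,0,15]]

```text
time: 5.8
tool_pos: [0.4686, 0.0544, 0.2269]
tool_rot: [0.478, -0.477, -0.522, 0.522]
contact_force: [0.8, -0.1, -3.4]
gripper_width: 0.309
```

```bash
python3 - <<'E'
from h import *
np.set_printoptions(precision=4,suppress=True)
s=state();print(s['tool_pos'],s['contact_force'],s['ft_torque'],s['gripper_width'])
im=grab_frame("wrist");cv2.imwrite("pics/w6.png",im)
i=grab_frame("side")
a=cv2.resize(im[180:400,220:410],None,fx=2.6,fy=2.6,interpolation=3)
b=cv2.resize(i[200:340,290:410],None,fx=4,fy=4,interpolation=3)[:572]
h=min(len(a),len(b));cv2.imwrite("pics/c10.png",cv2.resize(np.hstack([a[:h],b[:h]]),None,fx=.8,fy=.8))
E
```

```text
[0.4686 0.0544 0.2269] [ 0.7612 -0.0623 -3.3886] [-0.0118 -0.0082 -0.012 ] 0.30867282227289833
```

View pics/c10.png

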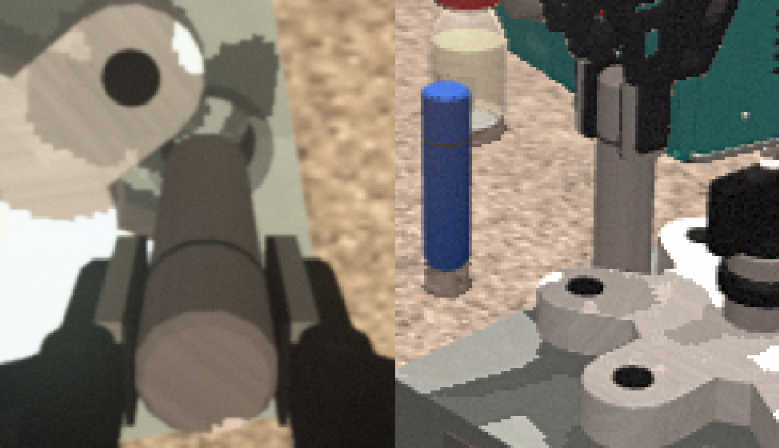

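```bash
python3 - <<'E'
from h import *
s=state();C=cam("wrist",s)
im=cv2.imread("pics/w6.png");k=4
im=cv2.resize(im[180:320,240:380],None,fx=k,fy=k,interpolation=3)
def circ(c,r,z,col):
    P=[proj(C,[c[0]+r*np.cos(t),c[1]+r*np.sin(t),z]) for t in np.linspace(0,6.3,60)]
    P=((np.array(P)-[240,180]+.5)*k).astype(int);cv2.polylines(im,[P],1,col,1)
p=s['tool_pos'];c=(p[0]+.0007,p[1]+.0011)
circ(c,.014,.082,(255,255,0));circ(c,.011,.079,(255,255,0))
circ(c,.017,.064,(0,255,0));circ(c,.023,.07,(0,255,0))
cv2.imwrite("pics/o3.png",im)
E
```

```text
(no output)
```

View pics/o3.png

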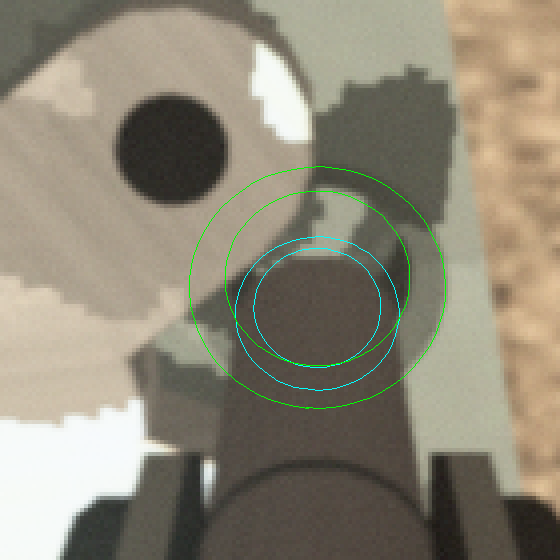

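Request:
carry_out:
  rows:
    - [[0,0,0,0,0,-0.25,15],[0,0,0,0,0,-0.25,15],[0,0,0,0,0,0,15],[0,0,0,0,0,0,15]]

```text
time: 6.3
tool_pos: [0.4686, 0.0544, 0.207]
tool_rot: [0.478, -0.477, -0.522, 0.522]
contact_force: [-1.3, 0.8, -4.8]
gripper_width: 0.308
```

Request:
carry_out:
  rows:
    - [[0,0,0,0,0,-0.25,15],[0,0,0,0,0,-0.25,15],[0,0,0,0,0,0,15],[0,0,0,0,0,0,15]]

```text
time: 6.7
tool_pos: [0.4686, 0.0544, 0.1869]
tool_rot: [0.478, -0.477, -0.522, 0.522]
contact_force: [-2.4, 1.1, -5.3]
gripper_width: 0.307
```

Request:
carry_out:
  rows:
    - [[0,0,0,0,0,-0.1,15],[0,0,0,0,0,-0.08,15],[0,0,0,0,0,0,15],[0,0,0,0,0,0,15]]

```text
time: 7.1
tool_pos: [0.4687, 0.0544, 0.1804]
tool_rot: [0.477, -0.477, -0.522, 0.522]
contact_force: [-4.5, 0.3, -4.0]
gripper_width: 0.305
```

```bash
python3 - <<'E'
from h import *
np.set_printoptions(precision=4,suppress=True)
s=state();print(s['tool_pos'],s['contact_force'],s['ft_torque'],s['gripper_width'])
im=grab_frame("wrist");cv2.imwrite("pics/w7.png",im)
i=grab_frame("side")
b=cv2.resize(i[170:340,290:470],None,fx=3.4,fy=3.4,interpolation=3)
cv2.imwrite("pics/c11.png",b)
E
```

```text
[0.4687 0.0544 0.1804] [-4.4766  0.2784 -3.9988] [ 0.1954  0.9055 -0.032 ] 0.30546419051177215
```

View pics/c11.png

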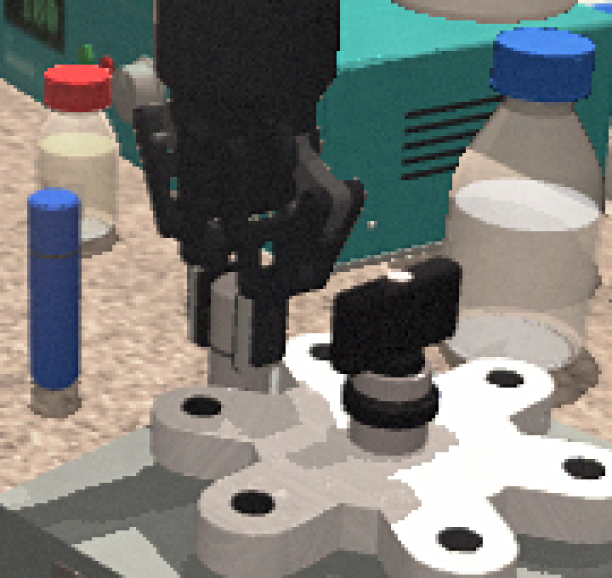

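View pics/w7.png

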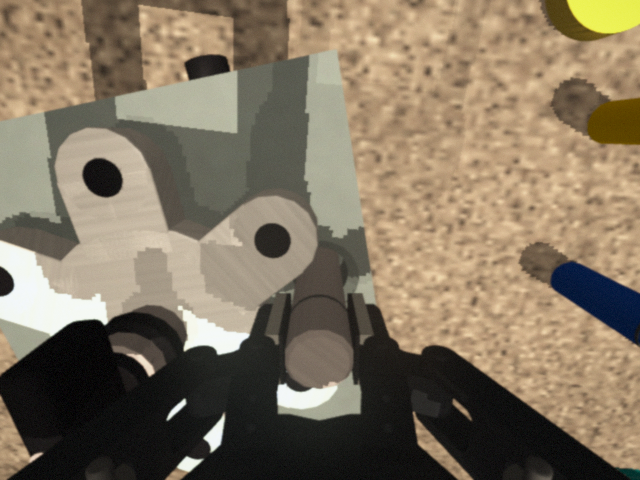

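Request:
carry_out:
  rows:
    - [[0,0,0,0,0,0,45],[0,0,0,0,0,0,45],[0,0,0,0,0,0,45],[0,0,0,0,0,0,45]]

```text
time: 7.6
tool_pos: [0.47, 0.0542, 0.1818]
tool_rot: [-0.476, 0.478, 0.523, -0.521]
contact_force: [0.6, 0.2, 0.7]
gripper_width: 0.527
```

Request:
carry_out:
  rows:
    - [[0,0,0,0,0,0.4,45],[0,0,0,0,0,0.8,45],[0,0,0,0,0,1,45],[0,0,0,0,0,1,45],[0,0,0,0,0,0,45]]

```text
time: 8.1
tool_pos: [0.4718, 0.0542, 0.3166]
tool_rot: [-0.473, 0.481, 0.525, -0.519]
contact_force: [-0.0, 0.3, -0.1]
gripper_width: 0.528
```

```bash
python3 - <<'E'
from h import *
np.set_printoptions(precision=4,suppress=True)
s=state();print(s['tool_pos'],s['contact_force'],s['ft_torque'],s['gripper_width'])
np.save("pics/s8.npy",s,allow_pickle=True)
im=grab_frame("wrist");cv2.imwrite("pics/w8.png",im)
i=grab_frame("side")
cv2.imwrite("pics/c12.png",cv2.resize(i[170:420,280:520],None,fx=2.4,fy=2.4,interpolation=3))
E
```

```text
[0.4718 0.0542 0.3166] [-0.0096  0.28   -0.1228] [ 0.0098 -0.0407 -0.0225] 0.5279092185458553
```

View pics/c12.png

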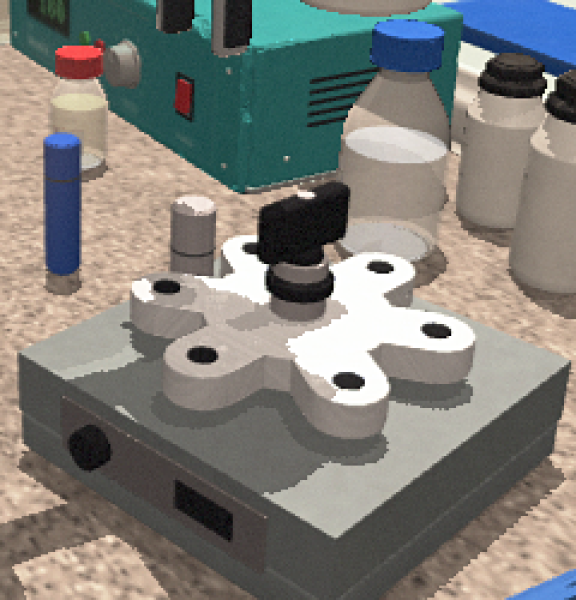

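View pics/w8.png

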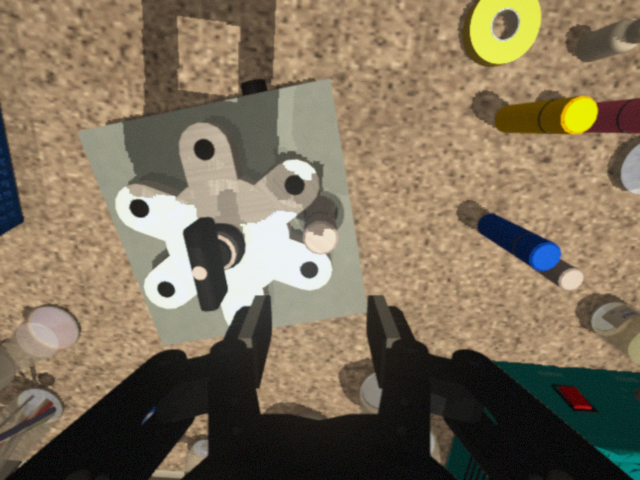

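```bash
python3 - <<'E'
from h import *
np.set_printoptions(precision=4,suppress=True)
S=cam("side");s=np.load("pics/s8.npy",allow_pickle=True).item();C=cam("wrist",s)
for z in (.13,.14,.15): print(proj(S,[.469,.0555,z]),proj(C,[.469,.0555,z]))
im=cv2.imread("pics/w8.png")
cv2.imwrite("pics/c13.png",cv2.resize(im[100:330,100:350],None,fx=2.6,fy=2.6,interpolation=3))
E
```

```text
[359.4066 261.4633] [319.9327 233.2298]
[359.6394 255.3052] [319.9511 237.091 ]
[359.8746 249.0853] [319.9709 241.2481]
```

View pics/c13.png

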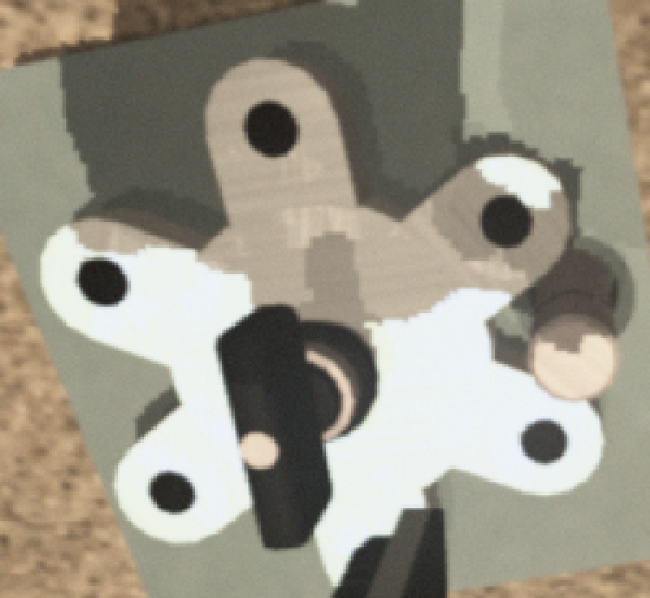

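```bash
python3 - <<'E'
from h import *
np.set_printoptions(precision=4,suppress=True)
s=np.load("pics/s8.npy",allow_pickle=True).item();C=cam("wrist",s)
f=lambda x,y:(x/2.6+100-.3,y/2.6+100-.3)
print("cap",atz(C,f(260,450),.174))
a,b=atz(C,f(218,345),.174),atz(C,f(262,547),.174);d=a-b;print("bar",a,b,np.degrees(np.arctan2(d[1],d[0]))%180,np.linalg.norm(d))
H=np.array([atz(C,f(*c),.102) for c in [(271,129),(507,221),(544,441),(172,492),(103,282)]])
# circle fit
A=np.c_[2*H[:,:2],np.ones(5)];x=np.linalg.lstsq(A,(H[:,:2]**2).sum(1),rcond=None)[0];print("axis",x[:2],np.sqrt(x[2]+x[0]**2+x[1]**2))
for h in H: d=h[:2]-x[:2];print(np.degrees(np.arctan2(d[1],d[0]))%60)
E
```

```text
cap [ 0.4911 -0.0251  0.174 ]
bar [ 0.463  -0.0349  0.174 ] [ 0.5201 -0.0253  0.174 ] 9.585045755807869 0.05796276372174449
axis [ 0.4909 -0.0254] 0.07810214648684186
13.767232287314357
13.502531699350044
13.667159950963338
13.558933603977685
13.818997495356882
```

Request:
carry_out:
  rows:
    - [[0,0,0.5,0.19,-0.67,0,45],[0,0,0.5,0.19,-0.67,0,45],[0,0,0.5,0.195,-0.67,-0.8,45],[0,0,0,0,0,0,45],[0,0,0,0,0,0,45]]

```text
time: 8.7
tool_pos: [0.4911, -0.0261, 0.2742]
tool_rot: [0.451, -0.448, -0.545, 0.547]
contact_force: [0.3, 0.5, 0.3]
gripper_width: 0.529
```

Request:
carry_out:
  rows:
    - [[0,0,0,0,0,0,45],[0,0,0,0,0,0,45]]

```text
time: 8.9
tool_pos: [0.4923, -0.0254, 0.2775]
tool_rot: [-0.448, 0.449, 0.547, -0.546]
contact_force: [0.8, -0.0, 0.1]
gripper_width: 0.53
```

```bash
python3 - <<'E'
from h import *
np.set_printoptions(precision=4,suppress=True)
s=state();print(s['tool_pos'],rot(s['tool_rot'])[:,0],s['joint_pos'])
np.save("pics/s9.npy",s,allow_pickle=True)
im=grab_frame("wrist");cv2.imwrite("pics/w9.png",im)
E
```

```text
[ 0.4923 -0.0254  0.2775] [-0.1943  0.9809 -0.0004] [-0.2027 -0.2549  1.9426  0.0002  1.4525 -1.9691]
```

View pics/w9.png

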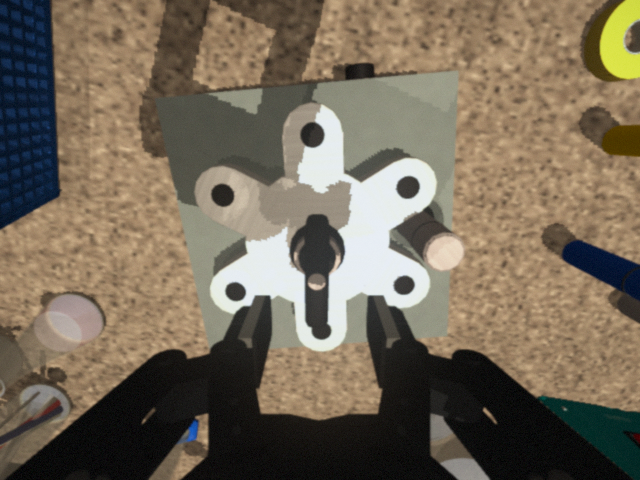

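```bash
python3 - <<'E'
from h import *
np.set_printoptions(precision=4,suppress=True)
s=np.load("pics/s9.npy",allow_pickle=True).item();C=cam("wrist",s);M=rot(s['tool_rot'])
c=atz(C,(317,283),.174);print(c,M.T@(c-s['tool_pos']))
H=np.array([atz(C,u,.102) for u in [(312,135),(408,187),(403.5,285),(321,331),(235,291.5),(222,195)]])
print(H.mean(0),M.T@(H.mean(0)-s['tool_pos']))
for h in H: d=h-H.mean(0);print(np.degrees(np.arctan2(d[1],d[0]))%60,np.linalg.norm(d))
im=cv2.imread("pics/w9.png")
cv2.imwrite("pics/c14.png",cv2.resize(im[200:350,260:380],None,fx=4,fy=4,interpolation=3))
E
```

```text
[ 0.492  -0.0255  0.174 ] [-0.      0.1035  0.0004]
[ 0.4913 -0.0261  0.102 ] [-0.0004  0.1755  0.0014]
13.608927785411794 0.07803414085329775
13.6307085074844 0.07843014992428704
13.669027181781004 0.07794734260189318
13.613034854263589 0.07845314509535552
13.568468099926193 0.07809388514652549
13.649497696109819 0.07825625231921036
```

View pics/c14.png

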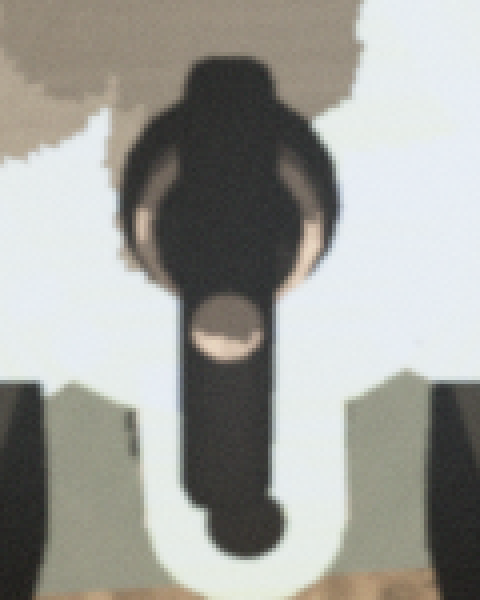

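Request:
carry_out:
  rows:
    - [[0,0,0,0,0,-0.6,45],[0,0,0,0,0,-0.6,45],[0,0,0,0,0,-0.4,45],[0,0,0,0,0,0,45],[0,0,0,0,0,0,30]]

```text
time: 9.45
tool_pos: [0.4924, -0.0257, 0.2135]
tool_rot: [-0.449, 0.449, 0.547, -0.546]
contact_force: [-0.0, 0.1, -0.1]
gripper_width: 0.369
```

Request:
carry_out:
  rows:
    - [[0,0,0,0,0,0,18],[0,0,0,0,0,0,5],[0,0,0,0,0,0,5],[0,0,0,0,0,0,5],[0,0,0,0,0,0,5]]

```text
time: 9.95
tool_pos: [0.4932, -0.0265, 0.215]
tool_rot: [-0.448, 0.45, 0.547, -0.546]
contact_force: [-0.9, -1.6, 6.2]
gripper_width: 0.153
```

```bash
python3 - <<'E'
from h import *
np.set_printoptions(precision=4,suppress=True)
s=state();print(s['tool_pos'],rot(s['tool_rot'])[:,0],s['contact_force'],s['ft_torque'],s['gripper_width'])
im=grab_frame("wrist");cv2.imwrite("pics/w10.png",im)
E
```

```text
[ 0.4932 -0.0265  0.215 ] [-0.1932  0.9812 -0.0018] [-0.9179 -1.567   6.1765] [-0.1377  0.132  -0.0298] 0.15304603661940017
```

View pics/w10.png

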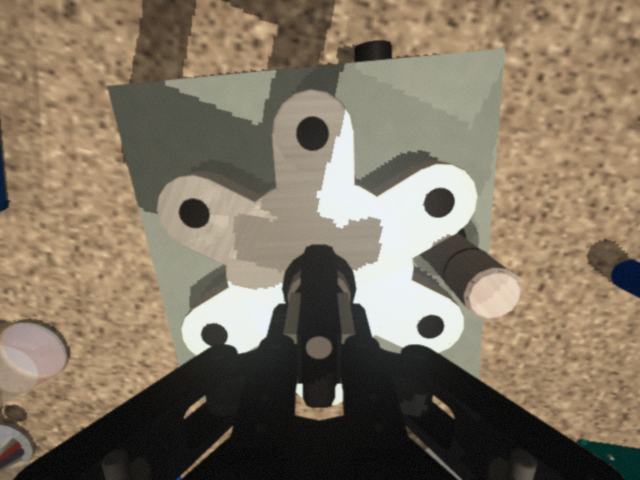

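Request:
carry_out:
  rows:
    - [[0,0,-0.7,0,0,0,5],[0,0,-0.7,0,0,0,5],[0,0,-0.7,0,0,0,5],[0,0,-0.7,0,0,0,5],[0,0,-0.7,0,0,0,5]]

```text
time: 10.5
tool_pos: [0.4932, -0.0268, 0.215]
tool_rot: [-0.511, 0.514, 0.487, -0.486]
contact_force: [-0.3, -3.1, 6.0]
gripper_width: 0.152
```

Request:
carry_out:
  rows:
    - [[0,0,-0.7,0,0,0,5],[0,0,-0.7,0,0,0,5],[0,0,-0.7,0,0,0,5],[0,0,-0.7,0,0,0,5],[0,0,0,0,0,0,5]]

```text
time: 11.0
tool_pos: [0.4932, -0.027, 0.215]
tool_rot: [-0.556, 0.559, 0.435, -0.434]
contact_force: [-0.7, -3.9, 5.8]
gripper_width: 0.153
```

```bash
python3 - <<'E'
from h import *
np.set_printoptions(precision=4,suppress=True)
s=state();x=rot(s['tool_rot'])[:,0];print(s['tool_pos'],np.degrees(np.arctan2(x[1],x[0])),s['contact_force'],s['ft_torque'],s['gripper_width'])
np.save("pics/s11.npy",s,allow_pickle=True)
im=grab_frame("wrist");cv2.imwrite("pics/w11.png",im)
E
```

```text
[ 0.4932 -0.027   0.215 ] 75.90026847118676 [-0.7037 -3.9249  5.8167] [-0.5192  0.1292  0.0894] 0.15341656699848816
```

View pics/w11.png

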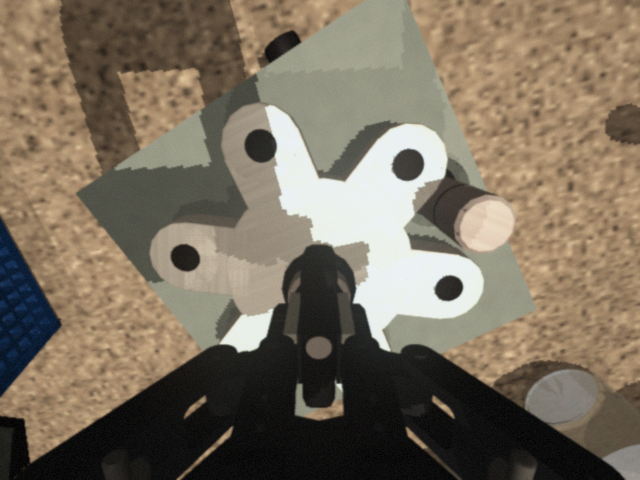

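```bash
cat > m.py <<'E'
from h import *
def meas(s,px):
    C=cam("wrist",s)
    H=np.array([atz(C,u,.102)[:2] for u in px])
    A=np.c_[2*H,np.ones(len(H))];x=np.linalg.lstsq(A,(H**2).sum(1),rcond=None)[0]
    t=[np.degrees(np.arctan2(*(h-x[:2])[::-1]))%60 for h in H]
    e=rot(s['tool_rot'])[:,0];b=(np.degrees(np.arctan2(e[1],e[0]))-90)
    print("axis",x[:2].round(4),"lobes",np.round(t,1),"bar",b.round(2))
E
python3 - <<'E'
from m import *
meas(np.load("pics/s11.npy",allow_pickle=True).item(),[(261,146),(408,165),(449,288),(185,258)])
E
```

```text
axis [ 0.4914 -0.0258] lobes [8.6 8.9 9.1 8.8] bar -14.1
```

Request:
carry_out:
  rows:
    - [[0,0,-0.7,0,0,0,5],[0,0,-0.7,0,0,0,5],[0,0,-0.7,0,0,0,5],[0,0,-0.7,0,0,0,5],[0,0,-0.7,0,0,0,5]]

```text
time: 11.55
tool_pos: [0.4931, -0.0273, 0.215]
tool_rot: [-0.605, 0.608, 0.364, -0.363]
contact_force: [-1.8, -5.1, 6.6]
gripper_width: 0.154
```

Request:
carry_out:
  rows:
    - [[0,0,-0.7,0,0,0,5],[0,0,-0.7,0,0,0,5],[0,0,-0.7,0,0,0,5],[0,0,-0.7,0,0,0,5],[0,0,-0.7,0,0,0,5]]

```text
time: 12.05
tool_pos: [0.493, -0.0275, 0.215]
tool_rot: [-0.645, 0.648, 0.287, -0.286]
contact_force: [-1.8, -6.1, 6.5]
gripper_width: 0.157
```

Request:
carry_out:
  rows:
    - [[0,0,-0.7,0,0,0,5],[0,0,-0.7,0,0,0,5],[0,0,-0.7,0,0,0,5],[0,0,-0.7,0,0,0,5],[0,0,0,0,0,0,5]]

```text
time: 12.55
tool_pos: [0.4928, -0.0277, 0.2151]
tool_rot: [-0.669, 0.673, 0.223, -0.222]
contact_force: [-3.3, -5.7, 7.9]
gripper_width: 0.159
```

Request:
carry_out:
  rows:
    - [[0,0,0,0,0,0,5],[0,0,0,0,0,0,5]]

```text
time: 12.75
tool_pos: [0.4928, -0.0277, 0.215]
tool_rot: [-0.669, 0.673, 0.223, -0.223]
contact_force: [-3.3, -6.4, 6.6]
gripper_width: 0.156
```

```bash
python3 - <<'E'
from h import *
np.set_printoptions(precision=4,suppress=True)
s=state();x=rot(s['tool_rot'])[:,0];print(s['tool_pos'],np.degrees(np.arctan2(x[1],x[0])),s['contact_force'],s['ft_torque'],s['gripper_width'])
np.save("pics/s12.npy",s,allow_pickle=True)
im=grab_frame("wrist");cv2.imwrite("pics/w12.png",im)
E
```

```text
[ 0.4928 -0.0277  0.215 ] 36.73918061738641 [-3.3414 -6.3783  6.6045] [-1.0281  0.4877  0.0033] 0.1560363525149218
```

View pics/w12.png

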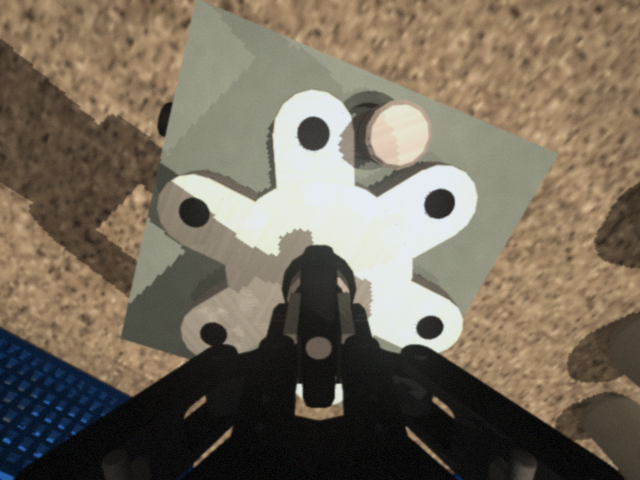

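```bash
python3 - <<'E'
from m import *
meas(np.load("pics/s12.npy",allow_pickle=True).item(),[(313.5,133),(440,203.5),(194,212),(429,327),(214,334)])
E
```

```text
axis [ 0.4911 -0.0251] lobes [8.7 8.4 9.1 8.5 9.3] bar -53.26
```

Request:
carry_out:
  rows:
    - [[0,0,0,0,0,0,25],[0,0,0,0,0,0,40],[0,0,0,0,0,0,40],[0,0,0,0,0,0,40]]

```text
time: 13.2
tool_pos: [0.4917, -0.0258, 0.2121]
tool_rot: [0.671, -0.671, -0.223, 0.223]
contact_force: [0.1, 0.4, -0.0]
gripper_width: 0.469
```

Request:
carry_out:
  rows:
    - [[0,0,0,0,0,0.4,40],[0,0,0,0,0,0.8,40],[0,0,0,0,0,0.8,40],[0,0,0,0,0,0,40],[0,0,0,0,0,0,40]]

```text
time: 13.7
tool_pos: [0.4923, -0.026, 0.2933]
tool_rot: [-0.671, 0.671, 0.223, -0.223]
contact_force: [-0.6, 0.5, -1.5]
gripper_width: 0.472
```

Request:
carry_out:
  rows:
    - [[0,0,0,0,0,0,40],[0,0,0,0,0,0,40]]

```text
time: 13.9
tool_pos: [0.4914, -0.0259, 0.2909]
tool_rot: [0.672, -0.67, -0.222, 0.224]
contact_force: [0.0, 0.3, -0.5]
gripper_width: 0.467
```

```bash
python3 - <<'E'
from h import *
np.set_printoptions(precision=4,suppress=True)
s=state();print(s['tool_pos'],s['contact_force'],s['gripper_width'])
np.save("pics/s13.npy",s,allow_pickle=True)
cv2.imwrite("pics/w13.png",grab_frame("wrist"))
i=grab_frame("side")
cv2.imwrite("pics/c15.png",cv2.resize(i[170:420,280:520],None,fx=2.4,fy=2.4,interpolation=3))
E
```

```text
[ 0.4914 -0.0259  0.2909] [ 0.0339  0.3194 -0.5124] 0.4670719691399989
```

View pics/w13.png

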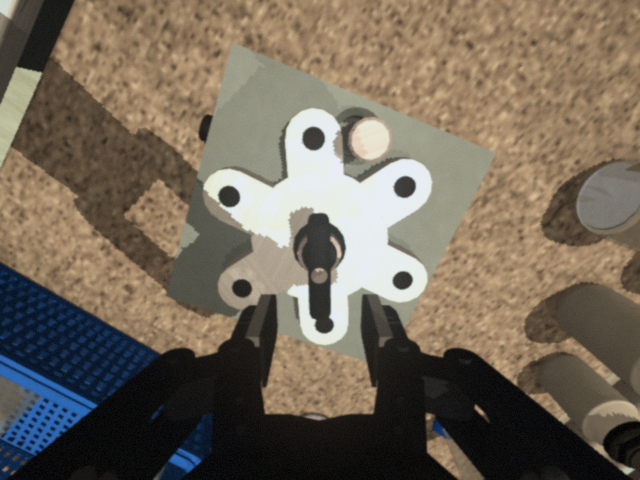

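View pics/c15.png

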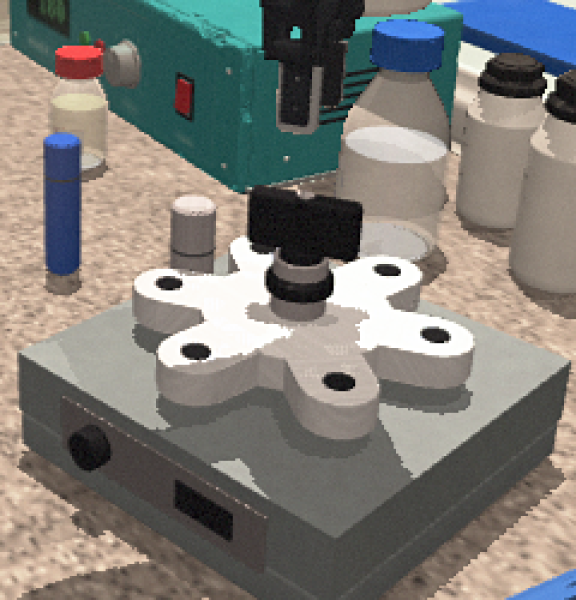

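```bash
python3 - <<'E'
from m import *
meas(np.load("pics/s13.npy",allow_pickle=True).item(),[(313.5,138),(404,186.5),(402,280),(324,324),(242,288.5),(229,196)])
print(job_done())
E
```

```text
axis [ 0.4911 -0.0256] lobes [ 9.6  9.9  9.8 10.1 10.5  9.9] bar -53.25
the job is handed in; nothing more can be done
None
```

The long steel pin stands in the pocket, and the wing nut has been tightened about a sixth of a turn on the blocked rotor. The job was handed in at about 14 s, with the gripper open and clear above the spinner.

- **Pin:** I gripped it near the top, lowered it through the rotor gap and let go just above the bottom. In the side view its top matched a height of about 140 mm, so it is fully down. It was still upright after tightening.
- **Wing nut:** I gripped the bar and turned it clockwise. The rotor followed by about 5° before a lobe met the pin. The angle between bar and rotor went from about 2.4° to 62°, a tightening of about 60°.
- **Last check:** After release the rotor lobes read about 1° differently (9.9° against 8.8°). That is either slight spring-back or reading error. Taken with the bar where the gripper left it, that would make the tightening about 61°. I judged the bar unmoved from the picture and did not measure it again after release.
- **Forces and cameras:** The highest force I saw reported was about 8 N. The cameras disagreed with each other by 2 to 4 mm, so I placed the pin and the nut grip mainly from the wrist view.

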